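# Clamp a heat sink in the locking work holder

### The job

Load the finned heat sink into the work holder: stand it on the rail between the two jaws, fins up and running along the rail, and let go. Then press the sliding jaw's lock tab down and keep it down all the while you slide the jaw along, until the heat sink is squeezed fully into the sprung pad; let the tab spring up while you are still pushing, so that the jaw locks and the heat sink stays clamped. Never force the jaw along with its tab up, and leave the reel, the tin and the cutter where they are.

Things in the scene. Friction and masses are not known exactly. Their poses are not given: they have to be found in the camera images.
- holder: Fixed grey work holder, base plate 90 x 235 x 12 mm. Origin on the worktop under the rail's centre line; z up. The rail, an aluminium beam 30 mm wide, top 22 mm above the worktop, runs along its y. The fixed jaw (46 mm wide, top 50 mm above the worktop, inner face at y = +64 mm) carries the sprung pad; the sliding jaw is on the -y side and closes toward +y.
- bed (a point): Point on the beam's top (22 mm above the worktop), at y = +25 mm of the holder: a heat sink centred here has its end just touching the unpressed pad. Axes as the holder's.
- jaw (a joint): Sliding jaw's place along the holder's +y, m: 0 fully open (110 mm clear to the pad), 0.050: 60 mm clear, 0.055: pad fully in behind a heat sink, 0.060 end of travel. Tab up: a toothed catch (a tooth each 6 mm, 2 mm of play) holds it. Tab pressed 3 mm or more: it slides with about 2 N of drag. It catches behind the heat sink once past 0.053 and then eases back to about 0.0525.
- jaw_face (a point): Centre of the sliding jaw's gripping face, 40 mm above the worktop; moves with the jaw, axes as the holder's. The jaw plate is 46 mm wide (x), 12 mm thick (back from this face along -y), top 59 to 60 mm above the worktop.
- tab (a joint): How far the lock tab is pressed down, m: 0 up (locked), 0.006 fully down. Spring: about 5 N to start it, 8 N fully down. Comes up by itself.
- tab_top (a point): Centre of the lock tab's top: a ribbed grey thumb plate, 38 (x) by 44 (y) mm, carried by the jaw close behind it, 44 mm above the worktop when up; 40 mm behind the gripping face. The jaw plate's back is 28 mm from this point along +y and rises 16 mm above the tab, so a finger that presses the tab can push against it. Axes as the holder's.
- pad (a joint): How far the sprung pad on the fixed jaw is pushed in, m: 0 out, 0.005 fully in. Spring 1.4 N per mm.
- pad_face (a point): Centre of the sprung pad's face (40 mm wide, 22 mm high), 38 mm above the worktop, at y = +55 mm of the holder when out.
- heat_sink: Bare aluminium heat sink, 40 mm (x) by 60 mm (y, along the fins) by 30 mm high, 0.1 to 0.2 kg, stands fins up on the worktop, loose. Origin at the centre of its underside, z up. Its outer fins are flat faces 40 mm apart, good to grip. Either way round will do.
- solder_reel: Reel, 52 mm across, 18 mm high, lying flat, loose; bystander. Origin at the centre of its underside.
- flux_tin: Round grey tin, 34 mm across, 22 mm high, loose; bystander. Origin at the centre of its underside.
- side_cutter: Small side cutter with red grips, 37 x 125 x 10 mm, lying flat, loose; bystander. Origin at the centre of its underside.
There are look-alikes about, which are no part of the job. Several things have the shape of the heat_sink; the one meant has the colours described above.

How it is judged:
On the way, in this order (a step that is already met when the one before it is completed fails the run):
1. the heat sink stands on the rail between the open jaws, fins along the rail, and is let go (z of heat_sink in the frame of bed between -0.003 and 0.004 m and x of heat_sink in the frame of bed between -0.012 and 0.012 m and y of heat_sink in the frame of bed between -0.055 and 0.006 m and angle between the y axis of heat_sink and the y axis of holder, either way round below 0.25 rad and angle between heat_sink's own z axis and vertical below 0.1 rad and value of joint jaw below 0.045 m and contact force between the fingers and heat_sink below 0.2 N), for 0.2 s.
2. the jaw, its tab held down, pushes the heat sink into the sprung pad (value of joint tab above 0.0012 m and value of joint pad above 0.0015 m and value of joint jaw above 0.0505 m), for 0.05 s.
At the end, for the whole second after the job is handed in: The lock tab is up; the heat sink stands level on the rail, fins up and along the rail (within 0.08 rad), within 12 mm of the rail's centre line, clamped between the sliding jaw and the sprung pad, which stays pushed in more than 1.5 mm; it is at rest (value of joint tab below 0.001 m and value of joint pad above 0.0015 m and value of joint jaw between 0.0505 and 0.0575 m and z of heat_sink in the frame of bed between -0.003 and 0.005 m and x of heat_sink in the frame of bed between -0.012 and 0.012 m and angle between the y axis of heat_sink and the y axis of holder, either way round below 0.08 rad and angle between heat_sink's own z axis and vertical below 0.08 rad and linear speed of heat_sink below 0.01 m/s); the robot touches nothing.
It fails at once if the sliding jaw or its tab is forced with more than 40 N (contact force between the fingers and jaw above 40 N).
It fails at once if the reel is moved more than 20 mm (distance of solder_reel from where it was at the start of the episode above 0.02 m).
It fails at once if the tin is moved more than 20 mm (distance of flux_tin from where it was at the start of the episode above 0.02 m).
It fails at once if the side cutter is moved more than 20 mm (distance of side_cutter from where it was at the start of the episode above 0.02 m).
It also fails if it takes over 53 s, if anything falls off the work surface, if the arm or the gripper's body presses on something with over 40 N, if the wrist force passes 120 N, or if a joint passes its speed limit or range.

### The arm

A 7-joint arm with a two-finger parallel gripper is mounted at the origin on a cart in front of the work surface, level with it; the furniture and walls round the work are solid. World frame = base frame: x ahead of the robot, y to its left, z up, the work surface at z = 0. Lengths are in m, angles in rad, forces in N, time in s.
With the tool pointing down it reaches from about 0.4 to 0.85 m from the base axis. Payload 4.5 kg.
Tool frame: the origin (TCP) lies at the very end of the fingers, on their centre line; the grasp point (between the pads) lies 19 mm behind it (robot.grasp_offset is the distance from the TCP to the grasp point, in m); z points along the fingers, x is the direction in which the jaws open and shut, and the axes are right-handed (so a half turn about z gives the same grasp; the last joint's range is limited). The gripper opens to 85 mm and grips with 20 to 120 N. Pads are 22 mm wide; open, the fingers measure 114 mm over their backs; the gripper's body (76 mm by 85 mm) begins 54 mm behind the grasp point. The pads swing forward as they close: fully open they stand 13 mm farther back than shut.
Start: joints at [-1.231, 0.689, -0.195, 1.565, 0.157, 0.902, -0.215], TCP at [0.188, 0.596, 0.231] pointing down, gripper open.
Joint ranges: [-3.01, 3.01], [-0.46, 2.08], [-1.47, 1.51], [0.13, 2.56], [-1, 4.14], [0.04, 2.09], [-2.66, 2.66]. Speed limits (rad/s): [2.57, 2.57, 3.14, 3.14, 3.14, 3.14, 3.14].

### API

Orientations are given as [roll, pitch, yaw] about the fixed x, y, z axes, in that order (R = Rz(yaw) Ry(pitch) Rx(roll)).
In Python, from plant import robot, grip, snapshot, sensors gives the robot as it stands. Calls block until the motion is done:
- robot.goto(position, orientation): joint-space move of the TCP to a pose.
- robot.move_l(position, feed=0.15, rot=None, threshold=None): straight line of the TCP; rot=None keeps the orientation; feed is the mean speed in m/s. With threshold (N) it stops when the force on the tool has changed by that much, and returns True; else False.
- robot.move_j(angles): joint-space move.
- grip(opening, force=None): finger opening in m; force is the grip in N (None keeps the last); returns when the fingers have stopped.
- robot.dwell(seconds).
- robot.solve_ik(position, orientation): joint angles nearest the present ones, or None.
- snapshot(name): name is "side" or "top" or "wrist"; returns a dict with "img" (384x512x3 uint8, red, green, blue), "range_z" (384x512 float32, m along the optical axis (not along the pixel's ray), 0 where there is no reading), "mtx" (3x3 intrinsics, pixels), "dist_coeffs" ([k1, k2, p1, p2, k3] as OpenCV has them; the pictures are not rectified), "T" (4x4, takes a point from camera to world coordinates). Camera axes: x right, y up, looking along -z (the intrinsics and any distortion apply to the point x, -y, -z); pixel columns grow to the right and rows downward; lengths in m; the calibration is good to about 2 mm. A picture is of the moment at which its call begins.
A pose or a line that the arm cannot do raises robot.IKError and nothing moves.
- robot.hand_in(): hands the job in, once; it reports no verdict.
Readings, each from a call of its own:
- sensors.current_clock(): time.
- sensors.current_q(): joint angles.
- sensors.current_qvel(): joint speeds.
- sensors.current_joint_torque(): joint torques, N m.
- sensors.current_tcp_pos(): TCP position.
- sensors.current_eef_rot(): TCP orientation.
- sensors.current_wrist_force(): force on the tool from outside, world axes, zero at the start.
- sensors.current_moment(): the same for the moment, N m.
- sensors.current_finger_gap(): finger opening in m.
Only numpy, scipy, OpenCV 4.12 (cv2) and the standard library are available. Lean on these libraries where they do the work, as an engineer would, in place of code of your own. Each camera call takes 0.05 s, during which the arm holds its last target.

## Working session

There is one attempt and no reset: what is moved stays moved. The work goes in short steps, each a Python script; the robot and the scene stay as the last script left them, time stands still between calls to the robot, and variables do not carry over. Pictures are saved under pics/ and viewed, and the job is handed in when it is done.

```bash
ls; mkdir -p pics; cat > h.py <<'E'
import numpy as np, cv2, pickle
from plant import robot, grip, snapshot, sensors
def snap(n,tag):
    s=snapshot(n); pickle.dump(s,open(f'pics/{tag}.pkl','wb')); cv2.imwrite(f'pics/{tag}.png',cv2.cvtColor(s['img'],cv2.COLOR_RGB2BGR)); return s
def load(tag): return pickle.load(open(f'pics/{tag}.pkl','rb'))
def cloud(s):
    h,w=s['range_z'].shape
    u,v=np.meshgrid(np.arange(w),np.arange(h))
    p=cv2.undistortPoints(np.stack([u,v],-1).reshape(-1,1,2).astype(np.float64),np.array(s['mtx'],float),np.array(s['dist_coeffs'],float)).reshape(h,w,2)
    z=s['range_z'].astype(float); T=np.array(s['T'])
    P=np.stack([p[...,0]*z,-p[...,1]*z,-z],-1)
    W=P@T[:3,:3].T+T[:3,3]; W[z==0]=np.nan
    return W
E
python3 - <<'E'
from h import *
for n in('top','side','wrist'):
    s=snap(n,n+'0'); print(n,s['T'][:3,3],s['mtx'][0,0],s['dist_coeffs'])
print(sensors.current_clock(),sensors.current_tcp_pos(),sensors.current_eef_rot())
E
```

```text
pics
top [ 0.41438035 -0.11318013  0.96082747] 427.36681329224734 [-0.10268028  0.          0.          0.          0.        ]
side [ 0.08281039 -0.93354834  0.53161247] 474.3643770523824 [-0.12616793  0.          0.          0.          0.        ]
wrist [0.10762791 0.62057312 0.37382945] 318.0201054139024 [-0.01049892  0.          0.          0.          0.        ]
0.15 [0.18805535 0.59554123 0.2306961 ] [3.14150465e+00 1.35253062e-03 1.26501544e+00]
```

View pics/top0.png

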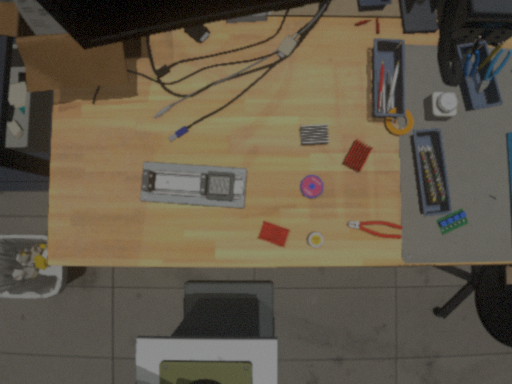

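View pics/side0.png

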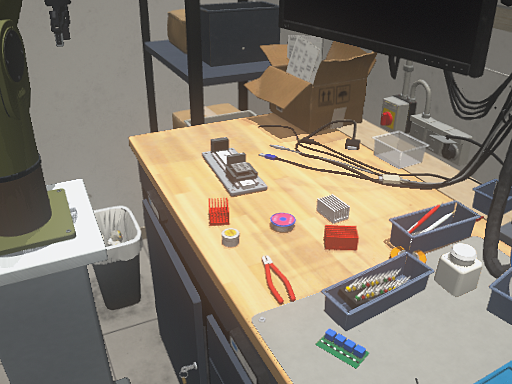

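View pics/wrist0.png

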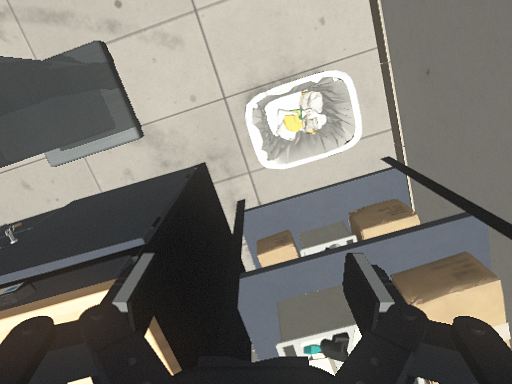

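Top view: finned blocks at (314,134) grey/bare, (357,155) red and (273,233) red. The bare aluminium one at (314,134) fits the description. The holder is at (193,185), reel at (312,186), tin at (315,240) and cutter at (375,229). Next I'll enlarge the crops and measure.

```bash
python3 - <<'E'
from h import *
s=load('top0'); im=cv2.cvtColor(s['img'],cv2.COLOR_RGB2BGR)
a=cv2.resize(im[115:155,290:380],None,fx=6,fy=6,interpolation=cv2.INTER_CUBIC)
b=cv2.resize(im[155:215,130:255],None,fx=6,fy=6,interpolation=cv2.INTER_CUBIC)
c=np.zeros((a.shape[0]+b.shape[0],750,3),np.uint8); c[:a.shape[0],:a.shape[1]]=a; c[a.shape[0]:,:]=b
cv2.imwrite('pics/crop0.png',c)
W=cloud(s)
for n,(u,v) in dict(sink=(314,134),reel=(312,186),tin=(315,240),cut=(375,229),hold=(180,185),tab=(221,185),tableA=(280,160)).items(): print(n,W[v,u].round(4))
# heat sink: points above 8mm in box
def rect(box,zlo,zhi):
    u0,v0,u1,v1=box; P=W[v0:v1,u0:u1].reshape(-1,3); P=P[(P[:,2]>zlo)&(P[:,2]<zhi)]
    r=cv2.minAreaRect(P[:,:2].astype(np.float32)*1000); print(len(P),np.median(P[:,2]),r); return r
rect((292,117,336,152),.02,.04)
rect((135,155,255,215),.006,.075)
rect((135,155,255,215),.05,.075)
rect((135,155,255,215),.037,.05)
for u in range(138,250,3): print(u,W[185,u].round(4), W[172,u,2].round(3))
E
```

```text
sink [ 0.6046 -0.2402  0.0269]
reel [ 0.4898 -0.2358  0.0147]
tin [ 0.3708 -0.24    0.0243]
cut [ 0.3935 -0.3802 -0.0026]
hold [0.4916 0.0563 0.025 ]
tab [ 0.49   -0.0359  0.0429]
tableA [ 0.5504 -0.1658 -0.0013]
328 0.02854932316826575 ((605.5910034179688, -241.628662109375), (40.870479583740234, 58.60343551635742), 3.2087888717651367)
4154 0.019080601585979184 ((505.5149841308594, 19.507720947265625), (252.50694274902344, 121.56320190429688), 84.2987289428711)
195 0.05856108565411644 ((496.2674255371094, 65.28330993652344), (140.09613037109375, 45.53577423095703), 86.2763671875)
636 0.04361602867262426 ((494.72601318359375, 37.32788848876953), (198.02880859375, 59.687652587890625), 85.80545806884766)
138 [0.4937 0.157  0.0015] -0.002
141 [0.4937 0.1502 0.0009] -0.002
144 [0.4896 0.13   0.0506] 0.053
147 [0.4897 0.1238 0.0492] 0.046
150 [0.4903 0.1192 0.0416] 0.041
153 [0.4908 0.1139 0.0359] 0.047
156 [0.4921 0.1111 0.02  ] 0.019
159 [0.4919 0.1038 0.0223] 0.023
162 [0.4919 0.0971 0.0222] 0.02
165 [0.4918 0.0902 0.0231] 0.02
168 [0.4916 0.0829 0.0258] 0.021
171 [0.4918 0.0769 0.0225
[... 208 characters left out ...]
 [0.4918 0.0301 0.0221] 0.01
195 [0.4917 0.0233 0.0233] 0.011
198 [0.4918 0.0168 0.0222] 0.012
201 [0.4884 0.0048 0.0631] 0.01
204 [ 0.4888 -0.0009  0.0575] 0.016
207 [ 0.4911 -0.0041  0.0306] 0.01
210 [ 0.49   -0.0121  0.0434] 0.039
213 [ 0.49   -0.0186  0.0433] 0.034
216 [ 0.4901 -0.0249  0.0414] 0.035
219 [ 0.49   -0.0316  0.043 ] 0.04
222 [ 0.4899 -0.0381  0.0441] 0.039
225 [ 0.4901 -0.0444  0.0418] 0.039
228 [ 0.4899 -0.0511  0.0442] 0.013
231 [ 0.4909 -0.0568  0.0317] 0.012
234 [ 0.4918 -0.0628  0.021 ] 0.009
237 [ 0.4919 -0.0693  0.0195] 0.01
240 [ 0.4918 -0.076   0.0199] 0.011
243 [ 0.4917 -0.0827  0.0214] 0.012
246 [ 0.4936 -0.0887 -0.0023] 0.006
249 [ 0.4933 -0.0955  0.0013] -0.003
```

View pics/crop0.png

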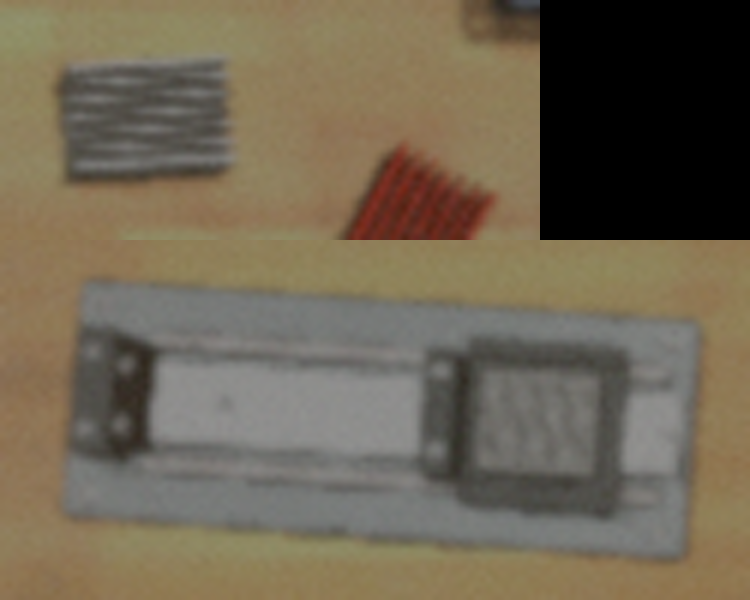

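The crop confirms the bare aluminium finned block, with fins running along world y. I'll take a wrist view over the holder on the way.

```bash
python3 - <<'E'
from h import *
print(robot.grasp_offset)
robot.goto([0.49,-0.06,0.25],[np.pi,0,-0.05]); s=snap('wrist','w1')
print(sensors.current_clock(),sensors.current_tcp_pos(),sensors.current_eef_rot(),sensors.current_q())
robot.goto([0.60,-0.29,0.22],[np.pi,0,0.0]); s=snap('wrist','w2')
print(sensors.current_clock(),sensors.current_tcp_pos(),sensors.current_q())
E
```

```text
0.0187
2.7583 [ 0.49026268 -0.05894677  0.24992643] [-3.14110336e+00 -5.10768144e-05 -4.80031556e-02] [-0.03581461  0.49334343  0.09557659  1.93885225 -0.06993999  0.71246232
  0.05338118]
3.8167 [ 0.60055455 -0.28697222  0.22022097] [ 0.34170115  0.75658006  0.0698108   1.45002802 -0.06206226  0.93773985
  0.43250744]
```

View pics/w1.png

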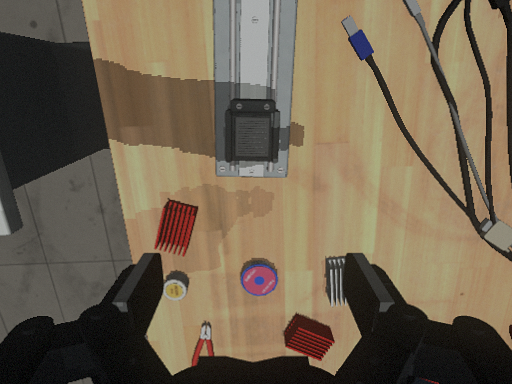

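View pics/w2.png

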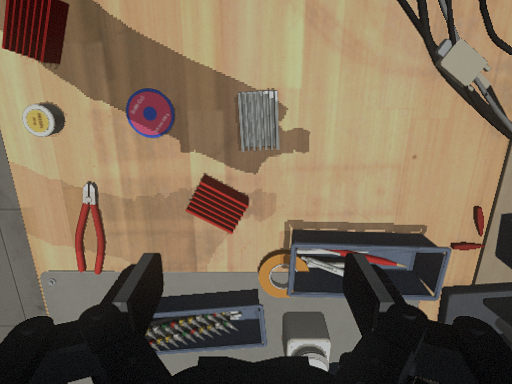

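```bash
python3 - <<'E'
from h import *
def comp(W,seed,lo,hi):
    m=((W[...,2]>lo)&(W[...,2]<hi)).astype(np.uint8); m=cv2.morphologyEx(m,cv2.MORPH_CLOSE,np.ones((3,3))); m=cv2.morphologyEx(m,cv2.MORPH_OPEN,np.ones((5,5)))
    n,l=cv2.connectedComponents(m); return (l==l[seed])&np.isfinite(W[...,2])
for tag,seeds in (('top0',{'hold':(185,180),'sink':(134,314)}),):
    W=cloud(load(tag))
    for k,sd in seeds.items():
        M=comp(W,sd,.006,.08); P=W[M]; print(tag,k,M.sum(),cv2.minAreaRect((P[:,:2]*1000).astype(np.float32)))
for tag in('w1','w2'):
    W=cloud(load(tag)); print(tag,np.nanmin(W[100:200,200:300],axis=(0,1)),np.nanmax(W[100:200,200:300],axis=(0,1)))
E
```

```text
top0 hold 4151 ((494.08880615234375, 31.06000518798828), (238.19190979003906, 90.40330505371094), 85.96730041503906)
top0 sink 534 ((605.9854736328125, -243.84078979492188), (41.16971206665039, 63.66798782348633), 4.108088970184326)
w1 [ 0.41757634 -0.12545464 -0.00195934] [0.5481347  0.00758699 0.06331979]
w2 [ 0.5368737  -0.33969677 -0.00293183] [ 0.65626488 -0.22151474  0.0330373 ]
```

w1 shows the holder's tab at (252,140) and the near end of the plate at row ~175. w2 shows the bare sink at (258,120), separate from the red ones at (218,203) and (35,25), with the reel at (150,113). Next I'll fit both from the wrist clouds.

```bash
python3 - <<'E'
from h import *
def comp(W,seed,lo,hi):
    m=((W[...,2]>lo)&(W[...,2]<hi)).astype(np.uint8); m=cv2.morphologyEx(m,cv2.MORPH_CLOSE,np.ones((3,3))); m=cv2.morphologyEx(m,cv2.MORPH_OPEN,np.ones((5,5)))
    n,l=cv2.connectedComponents(m); return (l==l[seed])&np.isfinite(W[...,2])
def show(tag,k,sd,lo,hi):
    M=comp(W,sd,lo,hi); P=W[M]; print(tag,k,M.sum(),np.median(P,axis=0).round(4),cv2.minAreaRect((P[:,:2]*1000).astype(np.float32)))
    return P
W=cloud(load('w2'))
show('w2','sink',(120,258),.006,.05)
show('w2','sinktop',(120,258),.024,.05)
W=cloud(load('w1'))
P=show('w1','hold',(140,252),.006,.08)
show('w1','tab',(140,252),.036,.052)
show('w1','jawtop',(106,252),.053,.075)
# plate side edges by y-slices
for y in np.arange(-.08,.09,.02):
    q=P[abs(P[:,1]-y)<.004]; 
    if len(q): print(y.round(2),np.percentile(q[:,0],[1,99]).round(4))
# rail top x-range
for y in (.03,.05,.07,.09):
    q=P[(abs(P[:,1]-y)<.006)&(P[:,2]>.0175)&(P[:,2]<.03)]
    if len(q): print('rail',y,np.percentile(q[:,0],[2,98]).round(4),np.median(q[:,2]))
W=cloud(load('top0')); P=W[comp(W,(185,180),.006,.08)]
for y in np.arange(-.08,.15,.02):
    q=P[abs(P[:,1]-y)<.004]; print('top',y.round(2),np.percentile(q[:,0],[1,99]).round(4))
E
```

```text
w2 sink 2177 [ 0.6053 -0.2414  0.0102] ((605.5625, -244.83372497558594), (39.978885650634766, 62.86381912231445), 3.0753555297851562)
w2 sinktop 181890 [ 0.6076 -0.2773  0.0013] ((28.1348876953125, -597.5993041992188), (1915.3238525390625, 758.7081909179688), 29.158130645751953)
w1 hold 13816 [0.4936 0.0211 0.0211] ((492.956298828125, 8.718475341796875), (196.42498779296875, 90.27546691894531), 85.97886657714844)
w1 tab 1370 [ 0.49   -0.0325  0.0448] ((490.243896484375, -33.42169189453125), (43.48579406738281, 37.25897979736328), 86.21320343017578)
w1 jawtop 552 [0.4921 0.0008 0.0606] ((491.9925537109375, 0.5149359703063965), (12.050246238708496, 44.981666564941406), 86.87371063232422)
-0.08 [0.4422 0.5302]
-0.06 [0.4438 0.5317]
-0.04 [0.4457 0.5331]
-0.02 [0.4461 0.5345]
0.0 [0.4479 0.536 ]
0.02 [0.4497 0.5374]
0.04 [0.4512 0.5396]
0.06 [0.452  0.5411]
0.08 [0.4539 0.5422]
rail 0.03 [0.4682 0.5199] 0.022346129919291496
rail 0.05 [0.4697 0.5214] 0.02225056868335923
rail 0.07 [0.4711 0.523 ] 0.02224661990614879
rail 0.09 [0.4727 0.5246] 0.022168840801341072
top -0.08 [0.4435 0.5308]
top -0.06 [0.4436 0.5307]
top -0.04 [0.4458 0.5329]
top -0.02 [0.4459 0.5353]
top 0.0 [0.448  0.5356]
top 0.02 [0.4502 0.5378]
top 0.04 [0.4503 0.5378]
top 0.06 [0.4525 0.54  ]
top 0.08 [0.4525 0.5426]
top 0.1 [0.4547 0.5425]
top 0.12 [0.4568 0.5451]
top 0.14 [0.4568 0.545 ]
```

```bash
python3 - <<'E'
from h import *
grip(0.062,40)
yaw=.054
robot.goto([.6056,-.242,.10],[np.pi,0,yaw])
print(robot.move_l([.6056,-.242,.03],feed=.15), sensors.current_wrist_force())
hit=robot.move_l([.6056,-.242,.004],feed=.04,threshold=5)
print(hit,sensors.current_tcp_pos(),sensors.current_wrist_force(),sensors.current_clock())
snap('wrist','w3'); snap('side','s3')
a=cv2.resize(cv2.imread('pics/s3.png')[170:270,260:400],None,fx=5,fy=5,interpolation=cv2.INTER_CUBIC); cv2.imwrite('pics/s3c.png',a)
E
```

```text
False [ 0.34225677 -0.07145388  0.64732063]
False [ 0.60569042 -0.24205848  0.00400069] [0.36999633 0.0043387  0.4711404 ] 6.1833
```

View pics/w3.png

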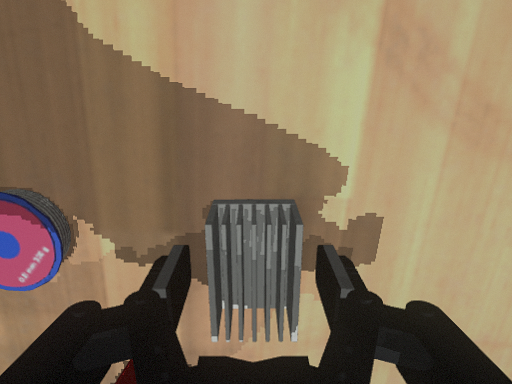

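View pics/s3c.png

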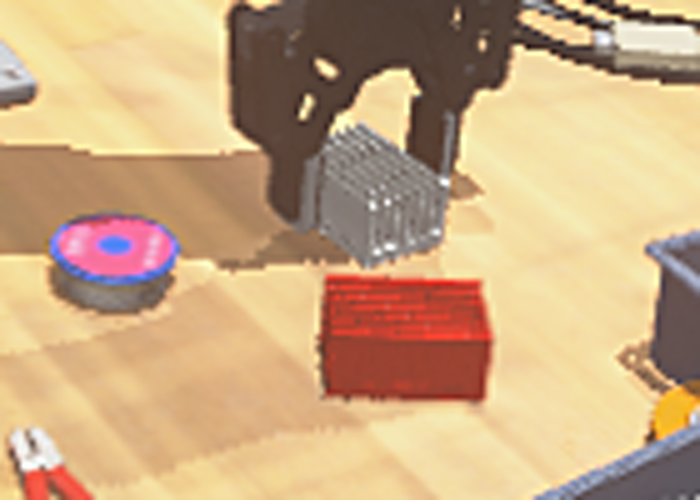

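Wrist view: the sink at (255,270) is centred between the fingers, whose tips at (170,320) and (340,320) reach down its sides. The side view agrees. Now I'll grip and place it.

```bash
cat >> h.py <<'E'
O=np.array([.4963,.0614]); TH=-.070
X=np.array([np.cos(TH),np.sin(TH)]); Y=np.array([-np.sin(TH),np.cos(TH)])
def H(x,y,z): 
    p=O+x*X+y*Y; return [p[0],p[1],z]
E
python3 - <<'E'
from h import *
grip(0.03,50); print(sensors.current_finger_gap())
robot.move_l([.6056,-.242,.10],feed=.12); print(sensors.current_finger_gap(),sensors.current_wrist_force())
robot.goto(H(0,.010,.12),[np.pi,0,TH])
robot.move_l(H(0,.010,.045),feed=.12)
print(sensors.current_finger_gap(),sensors.current_wrist_force(),sensors.current_clock())
snap('wrist','w4');snap('top','t4')
E
```

```text
0.03905414744296061
0.039329731931160974 [-0.66254276 -0.10511437 -1.62984272]
0.03906830532380843 [ 0.06976388 -0.86673067 -1.41785411] 9.5917
```

View pics/w4.png

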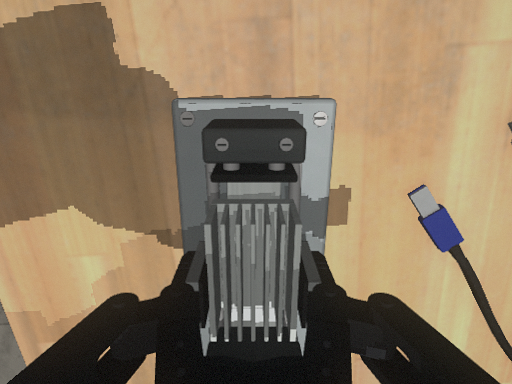

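The sink (columns 205–302) is lined up with the fixed jaw (columns 203–304) and stands clear of the pad at (255,172). Lowering.

```bash
python3 - <<'E'
from h import *
hit=robot.move_l(H(0,.010,.0255),feed=.03,threshold=4)
print(hit,sensors.current_tcp_pos(),sensors.current_wrist_force())
grip(0.056); robot.dwell(.1)
robot.move_l(H(0,.010,.13),feed=.15)
robot.dwell(.1)
print(sensors.current_finger_gap(),sensors.current_clock())
robot.goto(H(0,-.075,.14),[np.pi,0,TH])
snap('wrist','w5')
W=cloud(load('w5')); P=W[np.isfinite(W[...,2])]
d=P[:,:2]-O; L=np.c_[d@X,d@Y,P[:,2]]
q=L[(abs(L[:,0])<.03)&(abs(L[:,1])<.05)&(L[:,2]>.04)&(L[:,2]<.065)]
print(len(q),np.median(q[:,2]),cv2.minAreaRect((q[:,:2]*1000).astype(np.float32)))
q=L[(abs(L[:,0])<.04)&(abs(L[:,1]+.061)<.012)&(L[:,2]>.054)&(L[:,2]<.07)]
print(len(q),np.median(q,axis=0))
q=L[(abs(L[:,0])<.04)&(abs(L[:,1]+.095)<.015)&(L[:,2]>.037)&(L[:,2]<.05)]
print(len(q),np.median(q,axis=0))
print(sensors.current_clock())
E
```

```text
True [0.49674945 0.07139252 0.0264217 ] [-0.35298221 -0.00498122  4.57437414]
0.0563529002773152 11.6417
2824 0.05240739279658768 ((-0.6529521942138672, 14.558944702148438), (70.91248321533203, 40.92434310913086), 89.81305694580078)
1075 [-6.18010967e-07 -5.97864351e-02  6.05758738e-02]
2110 [-2.46027833e-05 -9.43126871e-02  4.45638573e-02]
12.125
```

View pics/w5.png

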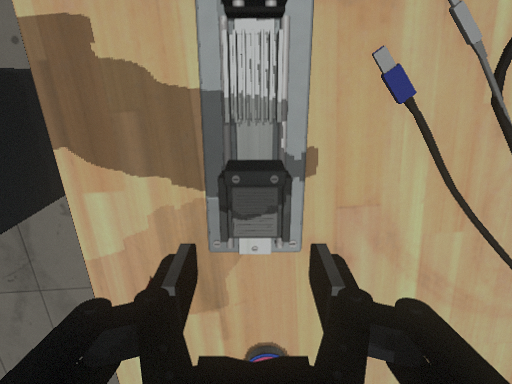

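The sink is standing on the rail, fins along it, at (255,78), with its top at 52 mm as expected. It has been let go. Tab centre is at (256,205). Next I'll close the fingers and press the tab.

```bash
python3 - <<'E'
from h import *
grip(0.0,30)
y0=-.083
robot.goto(H(0,y0,.075),[np.pi,0,TH]); robot.dwell(.2)
f0=sensors.current_wrist_force(); print(f0,sensors.current_finger_gap())
hit=robot.move_l(H(0,y0,.0415),feed=.03,threshold=3)
print(hit,sensors.current_tcp_pos(),sensors.current_wrist_force()-f0)
if hit and sensors.current_tcp_pos()[2]>.041:
    robot.move_l(H(0,y0,.0395),feed=.02)
robot.dwell(.2)
p=sensors.current_tcp_pos(); f=sensors.current_wrist_force()-f0
print(p,(p[:2]-O)@Y,f,sensors.current_clock())
np.save('f0.npy',f0)
snap('wrist','w6'); snap('side','s6')
a=cv2.resize(cv2.imread('pics/s6.png')[110:220,180:300],None,fx=5,fy=5,interpolation=cv2.INTER_CUBIC); cv2.imwrite('pics/s6c.png',a)
E
```

```text
[-0.73865377  0.04740663 -0.05847597] 0.00030365669579634596
True [ 0.49027793 -0.02142154  0.043143  ] [ 1.66223101 -0.62561698  4.18887038]
[ 0.4903239  -0.02140749  0.03991573] -0.08302267552419394 [-0.48915058  0.34261821  6.93733242] 14.7583
```

View pics/w6.png

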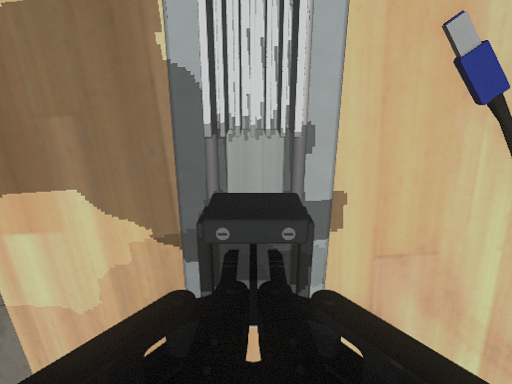

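View pics/s6c.png

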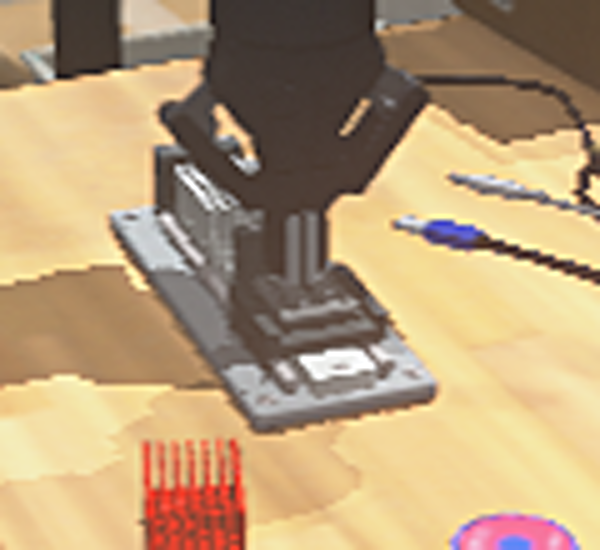

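The fingers are on the tab at (255,260), just behind the jaw plate. 6.9 N matches about 4 mm of press. I'll press a little deeper, then slide in steps while watching the force.

```bash
python3 - <<'E'
from h import *
f0=np.load('f0.npy')
def rd(t):
    p=sensors.current_tcp_pos(); f=sensors.current_wrist_force()-f0
    yy=(p[:2]-O)@Y; fy=f[:2]@Y; print(t,'y',yy.round(4),'z',p[2].round(4),'fy',fy.round(2),'fx',(f[:2]@X).round(2),'fz',f[2].round(2),round(sensors.current_clock(),2)); return yy,fy,f[2]
z=.0385; y=-.083
robot.move_l(H(0,y,z),feed=.02); rd('down')
while True:   # find contact with plate back
    y+=.0015; robot.move_l(H(0,y,z),feed=.02); yy,fy,fz=rd('c')
    if fy<-1.2 or y>-.072: break
print('contact cmd',y)
hit=robot.move_l(H(0,y+.040,z),feed=.03,threshold=10); print(hit); rd('slid')
np.save('yc.npy',[y])
snap('wrist','w7')
E
```

```text
down y -0.083 z 0.0389 fy 0.23 fx -0.69 fz 6.94 15.11
c y -0.0818 z 0.039 fy -1.22 fx 0.52 fz 6.74 15.36
contact cmd -0.0815
False
slid y -0.0425 z 0.039 fy -1.86 fx -0.17 fz 7.03 16.84
```

View pics/w7.png

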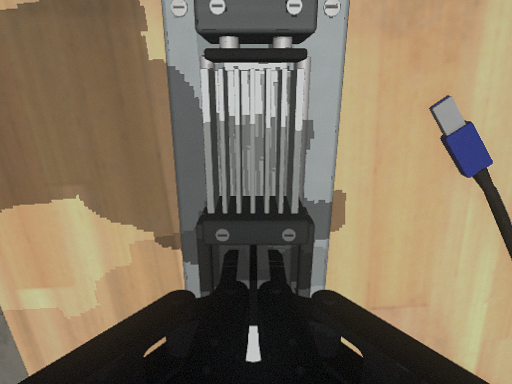

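The jaw has followed, still at (255,230) in the picture. The sink is straight and almost touching the pad at (255,55). I'll continue stepwise.

```bash
python3 - <<'E'
from h import *
f0=np.load('f0.npy'); yc=np.load('yc.npy')[0]
def rd(t):
    p=sensors.current_tcp_pos(); f=sensors.current_wrist_force()-f0
    yy=(p[:2]-O)@Y; fy=f[:2]@Y; print(t,'y',yy.round(4),'z',p[2].round(4),'fy',fy.round(2),'fz',f[2].round(2),round(sensors.current_clock(),2)); return yy,fy,f[2]
z=.0383; y=yc+.040
for i in range(24):
    y+=.001; robot.move_l(H(0,y,z),feed=.015); yy,fy,fz=rd(round(y-yc,4))
    if fy<-13: break
np.save('yl.npy',[y]); snap('wrist','w8'); snap('top','t8')
E
```

```text
0.041 y -0.0415 z 0.0388 fy -2.62 fz 6.9 17.14
0.042 y -0.0406 z 0.0388 fy -1.57 fz 7.72 17.39
0.043 y -0.0396 z 0.0388 fy -1.92 fz 6.99 17.64
0.044 y -0.0387 z 0.0388 fy -2.39 fz 7.45 17.89
0.045 y -0.038 z 0.0388 fy -2.6 fz 8.08 18.14
0.046 y -0.0373 z 0.0388 fy -2.93 fz 7.48 18.39
0.047 y -0.0367 z 0.0388 fy -4.68 fz 7.29 18.64
0.048 y -0.0361 z 0.0388 fy -4.22 fz 6.7 18.89
0.049 y -0.0352 z 0.0388 fy -5.45 fz 7.35 19.14
0.05 y -0.0342 z 0.0388 fy -5.38 fz 7.56 19.39
0.051 y -0.0333 z 0.0388 fy -5.1 fz 8.27 19.64
0.052 y -0.0323 z 0.0388 fy -4.6 fz 7.62 19.89
0.053 y -0.0312 z 0.0388 fy -5.72 fz 7.96 20.14
0.054 y -0.0304 z 0.0388 fy -5.48 fz 7.97 20.39
0.055 y -0.0298 z 0.0388 fy -5.78 fz 7.46 20.64
0.056 y -0.0293 z 0.0388 fy -7.63 fz 7.15 20.89
0.057 y -0.0286 z 0.0388 fy -7.82 fz 8.05 21.14
0.058 y -0.0285 z 0.0389 fy -10.0 fz 8.04 21.39
0.059 y -0.0285 z 0.0389 fy -11.58 fz 8.03 21.64
0.06 y -0.0284 z 0.0389 fy -14.28 fz 7.47 21.89
```

View pics/w8.png

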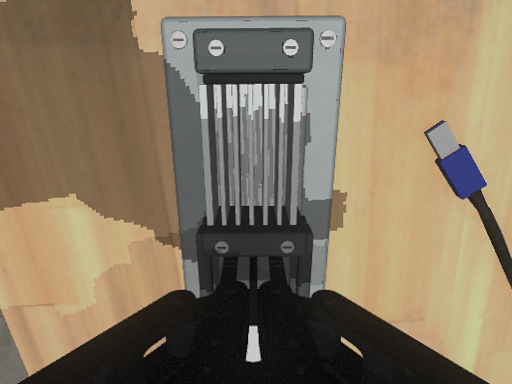

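The force rose to 14 N with y stopped at -0.0285, so the pad is fully in. At (255,78) it is flush with the fixed jaw. Now I'll lift straight up while still pushing.

```bash
python3 - <<'E'
from h import *
f0=np.load('f0.npy'); y=np.load('yl.npy')[0]
def rd(t):
    p=sensors.current_tcp_pos(); f=sensors.current_wrist_force()-f0
    print(t,'y',((p[:2]-O)@Y).round(4),'z',p[2].round(4),'fy',(f[:2]@Y).round(2),'fz',f[2].round(2),round(sensors.current_clock(),2))
for z in (.040,.042,.044,.046,.048):
    robot.move_l(H(0,y,z),feed=.015); rd(z)
robot.dwell(.3); rd('hold')
robot.move_l(H(0,y-.014,.049),feed=.03); rd('back')
robot.move_l(H(0,y-.014,.15),feed=.15)
robot.goto(H(0,-.09,.2),[np.pi,0,TH]); robot.dwell(.2)
snap('wrist','w9'); snap('top','t9'); snap('side','s9')
W=cloud(load('w9')); P=W[np.isfinite(W[...,2])]
d=P[:,:2]-O; L=np.c_[d@X,d@Y,P[:,2]]
for n,c,r,lo,hi in(('jawtop',-.007,.02,.0555,.07),('tab',-.04,.012,.034,.05),('sink',.028,.028,.044,.058)):
    q=L[(abs(L[:,0])<.03)&(abs(L[:,1]-c)<r)&(L[:,2]>lo)&(L[:,2]<hi)]
    print(n,len(q),np.median(q,axis=0).round(4),cv2.minAreaRect((q[:,:2]*1000).astype(np.float32)))
print(sensors.current_clock())
a=cv2.resize(cv2.imread('pics/s9.png')[110:220,180:300],None,fx=5,fy=5,interpolation=cv2.INTER_CUBIC); cv2.imwrite('pics/s9c.png',a)
E
```

```text
0.04 y -0.0284 z 0.0402 fy -12.61 fz 3.97 22.26
0.042 y -0.0284 z 0.0421 fy -13.81 fz 0.67 22.54
0.044 y -0.0284 z 0.0438 fy -13.28 fz -0.31 22.82
0.046 y -0.0284 z 0.0454 fy -13.52 fz -4.67 23.11
0.048 y -0.0284 z 0.0472 fy -12.32 fz -7.12 23.39
hold y -0.0284 z 0.0472 fy -13.79 fz -6.21 23.69
back y -0.0347 z 0.0491 fy 0.22 fz -0.17 24.31
jawtop 796 [ 0.0003 -0.0148  0.0606] ((0.18731307983398438, -14.968245506286621), (46.07340621948242, 11.56187629699707), 0.09867963939905167)
tab 1475 [ 0.0004 -0.0399  0.0444] ((0.03555488586425781, -40.002418518066406), (23.990907669067383, 59.84724807739258), 89.99032592773438)
sink 1716 [-0.0007  0.0323  0.0524] ((-0.5654525756835938, 27.8499755859375), (54.86058044433594, 40.81949996948242), 89.95598602294922)
25.8833
```

View pics/w9.png

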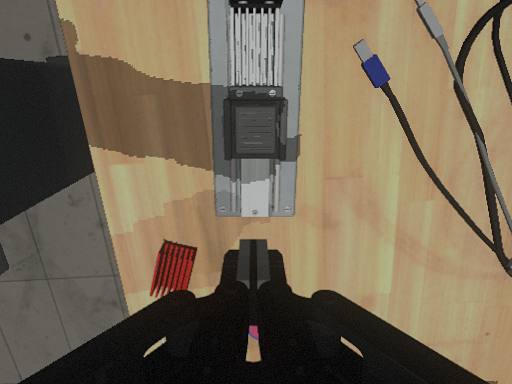

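View pics/s9c.png

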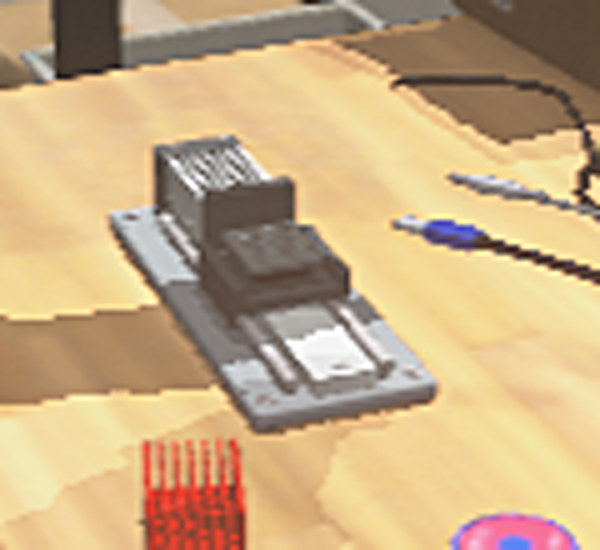

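The tab is up and the sink sits squarely, but the jaw travel measured from its initial place is about 46 mm, against the 52.5 mm expected. I'll check this against the fixed jaw before handing in.

```bash
python3 - <<'E'
from h import *
for t in('w4','w5','w7','w8','w9','top0','t8','t9'):
    W=cloud(load(t)); P=W[np.isfinite(W[...,2])]
    d=P[:,:2]-O; L=np.c_[d@X,d@Y,P[:,2]]; L=L[(abs(L[:,0])<.06)&(L[:,1]>-.17)&(L[:,1]<.11)]
    f=L[(abs(L[:,0])<.02)&(L[:,1]>.05)&(L[:,2]>.046)&(L[:,2]<.056)]
    b=L[(L[:,2]>.006)&(L[:,2]<.017)&(abs(L[:,0])>.03)&(abs(L[:,0])<.043)]
    j=L[(abs(L[:,0])<.02)&(L[:,1]<.04)&(L[:,2]>.0555)&(L[:,2]<.066)]
    pr=lambda q:(len(q),np.percentile(q[:,1],[3,97]).round(4)) if len(q)>5 else None
    print(t,'fix',pr(f),'base',pr(b),'jaw',pr(j))
s=load('w9');
a=cv2.resize(load('w8')['img'][20:270,160:350],None,fx=3,fy=3,interpolation=cv2.INTER_CUBIC)[:600]; b=cv2.resize(load('w7')['img'][0:200,180:340],None,fx=3,fy=3,interpolation=cv2.INTER_CUBIC)[:600]
c=np.zeros((600,780,3),np.uint8)
a=cv2.resize(load('w8')['img'][20:270,165:345],None,fx=2.1,fy=2.1,interpolation=cv2.INTER_CUBIC); b=cv2.resize(load('w7')['img'][0:250,165:345],None,fx=2.1,fy=2.1,interpolation=cv2.INTER_CUBIC)
c=np.hstack([b,a]); cv2.imwrite('pics/cmp.png',c[...,::-1])
E
```

```text
w4 fix (4100, array([0.0508, 0.0738])) base (7067, array([-0.0727,  0.0825])) jaw (1634, array([-0.0187,  0.0386]))
w5 fix (358, array([0.0501, 0.0533])) base (7326, array([-0.1398,  0.0604])) jaw (928, array([-0.0663, -0.055 ]))
w7 fix (4689, array([0.0505, 0.0687])) base (12761, array([-0.075 ,  0.0742])) jaw (3443, array([-0.0362, -0.0142]))
w8 fix (6357, array([0.0515, 0.0734])) base (12089, array([-0.0618,  0.0814])) jaw (3275, array([-0.022 , -0.0057]))
w9 fix (313, array([0.0502, 0.0552])) base (5280, array([-0.1414,  0.0609])) jaw (704, array([-0.0207, -0.0092]))
top0 fix (154, array([0.0512, 0.073 ])) base (1155, array([-0.1434,  0.0764])) jaw (108, array([-0.0659, -0.0545]))
t8 fix None base (743, array([-0.1457,  0.065 ])) jaw None
t9 fix None base (340, array([-0.1479, -0.0755])) jaw None
```

View pics/cmp.png

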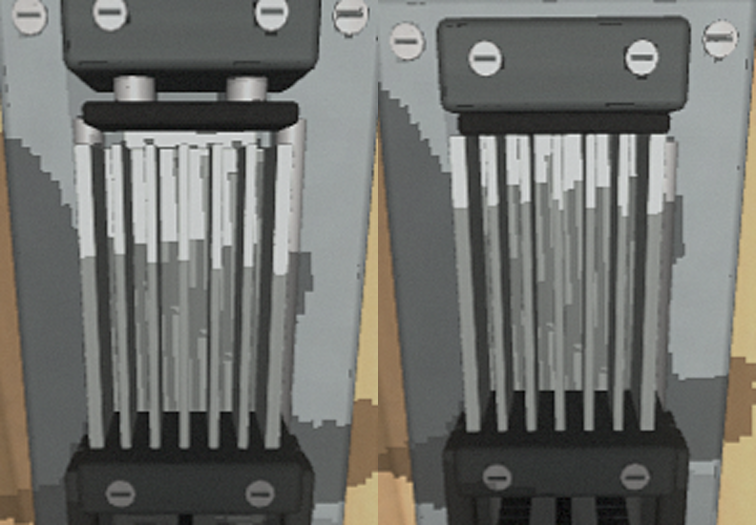

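```bash
python3 - <<'E'
from h import *
for t in('w4','w7','w8','w9'):
    W=cloud(load(t)); P=W[np.isfinite(W[...,2])]
    d=P[:,:2]-O; L=np.c_[d@X,d@Y,P[:,2]]; L=L[(abs(L[:,0])<.017)]
    out=[]
    for y in np.arange(-.03,.09,.002):
        q=L[abs(L[:,1]-y)<.001]; out.append(f"{y*1000:.0f}:{np.percentile(q[:,2],90)*1000:.0f}" if len(q)>3 else f"{y*1000:.0f}:-")
    print(t,' '.join(out))
    if t in('w4','w7','w8'):
        s=load(t); im=cv2.cvtColor(s['img'],cv2.COLOR_RGB2BGR)
        # project tests: pad face row at z=.049
        T=np.linalg.inv(np.array(s['T']))
        for nm,pt in (('pad0',H(0,.055,.049)),('padin',H(0,.060,.049)),('fixface',H(0,.064,.050)),('jawface0.055',H(0,0,.0595)),('jawface.0495',H(0,-.0055,.0595))):
            c=T[:3,:3]@np.array(pt)+T[:3,3]; uv,_=cv2.projectPoints(np.array([[c[0],-c[1],-c[2]]]),np.zeros(3),np.zeros(3),np.array(s['mtx'],float),np.array(s['dist_coeffs'],float)); print(nm,uv.ravel().round(1),end='; ')
        print()
E
```

```text
w4 -30:- -28:- -26:- -24:- -22:71 -20:72 -18:72 -16:72 -14:72 -12:72 -10:72 -8:72 -6:72 -4:72 -2:72 0:72 2:72 4:72 6:72 8:72 10:72 12:72 14:72 16:72 18:121 20:127 22:128 24:72 26:132 28:132 30:72 32:72 34:72 36:71 38:70 40:24 42:- 44:- 46:- 48:49 50:50 52:50 54:48 56:43 58:50 60:51 62:52 64:52 66:52 68:52 70:52 72:52 74:50 76:13 78:14 80:13 82:13 84:13 86:2 88:2
pad0 [252.7 169.7]; padin [252.7 158.9]; fixface [252.7 150.6]; jawface0.055 [252.9 286.4]; jawface.0495 [252.9 296. ]; 
w7 -30:102 -28:123 -26:125 -24:125 -22:62 -20:62 -18:62 -16:61 -14:59 -12:53 -10:53 -8:53 -6:53 -4:53 -2:53 0:53 2:53 4:53 6:53 8:53 10:53 12:53 14:53 16:53 18:53 20:53 22:53 24:53 26:53 28:53 30:53 32:53 34:53 36:53 38:53 40:53 42:53 44:53 46:52 48:24 50:50 52:50 54:49 56:43 58:50 60:51 62:52 64:52 66:52 68:52 70:50 72:- 74:- 76:- 78:- 80:- 82:- 84:- 86:- 88:-
pad0 [254.3  42.4]; padin [254.2  27.9]; fixface [254.3  15.6]; jawface0.055 [254.3 187.5]; jawface.0495 [254.3 200.1]; 
w8 -30:88 -28:89 -26:104 -24:106 -22:87 -20:110 -18:119 -16:117 -14:121 -12:124 -10:126 -8:61 -6:60 -4:53 -2:53 0:53 2:53 4:53 6:53 8:53 10:53 12:53 14:53 16:53 18:53 20:53 22:53 24:53 26:53 28:53 30:53 32:53 34:53 36:53 38:53 40:53 42:53 44:53 46:53 48:53 50:53 52:53 54:53 56:51 58:50 60:51 62:51 64:52 66:52 68:52 70:52 72:51 74:51 76:- 78:- 80:14 82:13 84:13 86:2 88:1
pad0 [252.1  81.2]; padin [252.   67.7]; fixface [251.9  56.4]; jawface0.055 [253.1 219.6]; jawface.0495 [253.2 231.4]; 
w9 -30:46 -28:45 -26:43 -24:33 -22:33 -20:61 -18:62 -16:62 -14:62 -12:62 -10:61 -8:53 -6:53 -4:53 -2:53 0:53 2:53 4:53 6:53 8:53 10:53 12:53 14:53 16:53 18:53 20:53 22:53 24:53 26:53 28:53 30:53 32:53 34:53 36:53 38:53 40:53 42:53 44:53 46:53 48:53 50:53 52:50 54:50 56:49 58:44 60:- 62:- 64:- 66:- 68:- 70:- 72:- 74:- 76:- 78:- 80:- 82:- 84:- 86:- 88:-
```

The measurements agree once the reference is corrected. The unpressed pad face (w7) read y' ≈ 49 mm, not 55, so my holder origin is about 6 mm off and the jaw started at about 0.006. At the hard stop (w8) the sink end was at about 55 mm, so the pad was fully in. After release (w9) it was at about 51.5 mm, so the pad is in about 2.5 mm and the jaw is at about 0.052. That is the expected locked state, so I'll hand in.

```bash
python3 - <<'E'
from h import *
for t in('side0','s9'):
    s=load(t)['img']
d=cv2.absdiff(load('side0')['img'],load('s9')['img']).max(2)
for n,(u,v) in dict(reel=(282,222),tin=(230,237),cut=(280,280)).items(): print(n,np.median(d[v-12:v+12,u-15:u+15]))
print(sensors.current_wrist_force(),sensors.current_clock()); robot.hand_in()
E
```

```text
reel 2.0
tin 2.0
cut 2.0
[-0.00807092  0.1931057   0.96078777] 25.8833
the job is handed in; nothing more can be done
```

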